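# Try the cover of the sample case, free its catch if caught, and hold it open

### The arm

A 7-joint arm with a two-finger parallel gripper is mounted at the origin on a cart in front of the work surface, level with it; the furniture and walls round the work are solid. World frame = base frame: x ahead of the robot, y to its left, z up, the work surface at z = 0. Lengths are in mm, angles in rad, forces in N, time in s.
With the tool pointing down it reaches from about 400 to 750 mm from the base axis. Payload 19.5 kg.
Tool frame: the origin (TCP) lies on the centre line of the jaws, within the pads' length; the fingertips stand 17 mm ahead of it and the grasp point (between the pads) lies 2 mm behind it; y points along the fingers, z is the direction in which the jaws open and shut, and the axes are right-handed (so a half turn about y gives the same grasp; the last joint's range is limited). The gripper opens to 85 mm and grips with 20 to 120 N. Pads are 22 mm wide; open, the fingers measure 114 mm over their backs; the gripper's body (76 mm by 85 mm) begins 54 mm behind the grasp point. The pads swing forward as they close: fully open they stand 13 mm farther back than shut.
Start: joints at [-1.322, 0.707, -0.028, 1.485, 0.022, 0.951, -0.075], TCP at [164.852, 550.837, 248.268] pointing down, gripper open.
Joint ranges: [-2.71, 2.71], [-0.32, 2.16], [-1.57, 1.52], [0, 2.45], [-1.46, 4.6], [0, 2.02], [-2.83, 2.83]. Speed limits (rad/s): [1.89, 1.89, 2.57, 2.57, 3.01, 3.01, 3.01].

### API

Orientations are given as a rotation vector (axis times angle).
In Python, from workcell import * gives the robot as it stands. The module is installed in compiled form; this text tells all that it offers.
- The arm moves only by the tool send_rows, never from a script. Its argument "steps" is one flat list of numbers, 7 for each row, row after row: the shift along the tool's x, y, z in units of 40 mm (1.0 is 40 mm), then the turn, a rotation vector about the tool's x, y, z in units of 10 degrees (1.0 is 10 degrees), then the finger opening in mm, from 0 to 85.4. In form: [x, y, z, wx, wy, wz, claw, x, y, z, wx, wy, wz, claw, ...]. A call has 1 to 20 rows; each row shifts and turns the commanded pose from where the row before left it, along the tool's axes as they then stand; what a row does not reach is not made up. A row lasts 1/8 s, in which the tool goes at most 62.5 mm and 10.7 degrees, less where a joint would pass 70% of its speed; a pose out of reach is approached as far as the arm can. A call is refused whole if a number of a shift passes 1 or a number of a turn 1, either way. A call with a gripper value outside its range is refused whole. The fingers move at their own pace and stop on an object; the grip force is fixed at half the most. Time passes only in rows, so rows that do not move let the fingers close. It gives the time, the measured TCP pose, the force and the opening at its end, in the units of the state.
- read_state(): the state, without advancing time (a new reading comes with each control period).
- grab_frame(name): name is "scene" or "top"; returns a dict with "frame" (400x640x3 uint8, red, green, blue), "fx", "fy", "cx", "cy" (pixels), "k1" (the pictures are not rectified: a ray, as slopes to the right and down, at radius r is drawn at 1 + k1 r^2 times it, then the intrinsics apply), "cam_to_world" (4x4, takes a point from camera to world coordinates). Camera axes: x right, y up, looking along -z (the intrinsics and any distortion apply to the point x, -y, -z); pixel columns grow to the right and rows downward; lengths in mm; the calibration is good to about 2 mm. A picture is of the moment at which its call begins. There is no depth.
- hand_in(): hands the job in, once; it reports no verdict.
Trained networks look in the newest picture that a camera, given by its name, has taken for a name from the list of things; names that differ only in an ending like _2 or _b are one class to them, and where a whole thing is asked for, a point or a joint stands for the part that bears it (a point fixed in the world has none). Each returns a list of dicts, best first, with "score" (0 to 1); they miss things now and then, are a little off and sometimes report something else, mostly with a low value. They report only what shows in the picture. A call takes as long as a camera call.
- spot_in(label, camera): "point" ([x, y, z] in mm, in world coordinates, good to about 4 mm: the middle of the surface that is visible of it).
The state is a dict: "time_s": time; "joint_positions": joint angles; "qvel": joint speeds; "effort": joint torques, N m; "eef_pos": TCP position; "eef_rot": TCP orientation; "contact_force": force on the tool from outside, world axes, zero at the start; "wrist_torque": the same for the moment, N m; "opening": finger opening in mm.
Only numpy, scipy, OpenCV 4.12 (cv2) and the standard library are available. Lean on these libraries where they do the work, as an engineer would, in place of code of your own. Each camera call takes 0.05 s, during which the arm holds its last target.

### The job

The catch inside the white storage case does not always drop in, and you cannot see it: first lift the cover by its black tab to learn whether it is caught, before moving the orange slide. If it is caught, push the orange slide all the way to the right and lift again; raise the cover to 60 degrees or more and finish while still holding it up there, so that a colleague can take the samples out. Leave the cup, the dropper bottle and the reader round the case where they are.

Things in the scene. Friction and masses are not known exactly. Their poses are not given: they have to be found in the camera images.
- case: White storage case, 130 deep (x) by 200 wide (y), rim 75 mm high, fixed to the worktop, place and yaw vary. Origin: centre of its underside; x points from the front (robot side: tab, slide) to the hinge at the back, y left, z up. A grey ledge 80 mm wide juts 42 mm from the front wall on the right, top at 60 mm. Closed cover's top 86 mm. Starts: stud x -86, y -50 mm; tab x -103, y +35 mm.
- cover (a joint): Hinge of the cover about the case's y axis, rad: 0 closed, growing as the front edge rises, stop at 1.35. The cover weighs about 0.22 kg and falls shut when let go. When caught it lifts only about 0.025 rad (4 mm at the tab) and stops hard; when not caught it goes on up.
- cover_hinge (a point): Point on the hinge line at the middle of the cover's back edge, 65 mm behind the case's centre, 79 mm above its underside.
- cover_tab (a point): Centre of the cover's black grip tab (30 mm fore and aft, 24 mm wide along the case's y, 12 mm thick), on a 14 mm wide neck 38 mm in front of the cover's edge, 168 mm from the hinge line and level with it when closed (79 mm up). Pinch its 24 mm width from above; it may turn between the fingers as the cover swings up.
- release (a joint): Orange thumb slide, m: 0 at home on the left, 0.020 at its right stop; it moves along the case's -y, takes about 3 N and stays where it is left. The first 4 mm are idle, then it draws back the hidden catch, free beyond 13 mm, which stays drawn back. Its place does not tell whether the catch has dropped in.
- release_stud (a point): Point on the upright orange stud of the slide (14 mm along the case's x, 12 mm along its y), 23 mm above the ledge; the stud's top is 32 mm above the ledge.
- sample_cup: Bystander: sample cup with blue lid, 52 mm wide, 50 mm high, left of the case. Origin: centre of its underside.
- dropper: Bystander: dropper bottle with red cap, 29 mm wide, 78 mm high, right of the case. Origin: centre of its underside.
- reader: Bystander: white hand-held reader lying flat, 58 x 92 x 23 mm, behind the case. Origin: centre of its underside.

How it is judged (in metres and radians):
On the way:
1. the cover is lifted by the robot until it stops or comes, with the orange slide still at home (value of joint cover above 0.012 rad and value of joint release below 0.004 m and contact force between the fingers and cover above 0.3 N), for 0.1 s.
At the end, for the whole second after the job is handed in: The cover stands still at 55 degrees (0.96 rad) or more, held up by the fingers; cup, dropper bottle and reader are within 20 mm of where they began (value of joint cover above 0.96 rad and velocity of joint cover between -0.1 and 0.1 rad/s and contact force between the fingers and cover above 0.3 N and distance of each of sample_cup, dropper, reader from where it was at the start of the episode below 0.02 m); the arm keeps its last pose, push and grip.
It fails at once if a bystander is knocked over or pushed more than 20 mm (distance of any of sample_cup, dropper, reader from where it was at the start of the episode above 0.02 m or angle between any of sample_cup, dropper's own z axis and vertical above 0.5 rad).
It also fails if it takes over 48 s, if anything falls off the work surface, if the arm or the gripper's body presses on something with over 40 N, if the wrist force passes 120 N, or if a joint passes its speed limit or range.

## Working session

There is one attempt and no reset: what is moved stays moved. The work goes in short steps, Python scripts to look and compute and a tool call to move; the robot and the scene stay as the last step left them, time stands still between calls to the robot, and variables do not carry over. Pictures are saved under pics/ and viewed, and the job is handed in when it is done.

Besides the shell and the picture viewer there is one more tool, called after ">>>" in YAML: its name, and indented under it one key for each argument. send_rows: Moves the arm, as the interface text tells. Its arguments: {"type":"object","properties":{"steps":{"type":"array","items":{"type":"number"}}},"required":["steps"]}

```bash
mkdir -p pics; python3 - <<'E'
from workcell import *
import cv2,numpy as np
s=read_state();print({k:np.round(v,3).tolist() for k,v in s.items()})
for n in("scene","top"):
    g=grab_frame(n);cv2.imwrite(f"pics/{n}0.png",g["frame"][:,:,::-1])
    print(n,g["fx"],g["fy"],g["cx"],g["cy"],g["k1"],np.round(g["cam_to_world"],3).tolist())
    for l in("case","cover","cover_tab","release_stud","sample_cup","dropper","reader","cover_hinge"):
        try: print(l,[(round(d["score"],2),np.round(d["point"]).tolist()) for d in spot_in(l,n)][:3])
        except Exception as e: print(l,e)
E
```

```text
{'time_s': 0.0, 'joint_positions': [-1.322, 0.707, -0.028, 1.485, 0.022, 0.951, -0.075], 'qvel': [0.001, 0.001, -0.001, 0.001, 0.0, -0.003, -0.001], 'effort': [-0.0, -88.323, 1.235, -23.616, 0.017, 0.007, -0.0], 'eef_pos': [164.758, 550.629, 247.842], 'eef_rot': [-1.56, 0.228, -0.228], 'contact_force': [1.008, 0.45, -0.271], 'wrist_torque': [0.01, 0.004, 0.035], 'opening': 85.862}
scene 468.7497438533045 468.7497438533045 319.016607156958 197.76824063942126 -0.0506736877315795 [[0.652, 0.517, -0.555, 15.932], [-0.758, 0.43, -0.49, -558.278], [-0.015, 0.74, 0.672, 804.271], [0.0, 0.0, 0.0, 1.0]]
case [(0.97, [527.0, -16.0, 83.0])]
cover [(0.75, [544.0, 2.0, 85.0])]
cover_tab [(0.97, [541.0, -1.0, 84.0])]
release_stud [(0.54, [477.0, -65.0, 73.0])]
sample_cup [(0.96, [546.0, 169.0, 51.0])]
dropper [(0.74, [604.0, -174.0, 42.0])]
reader []
cover_hinge [(0.65, [527.0, -22.0, 83.0])]
top 408.133844458024 408.133844458024 317.95445967261884 196.82381970311005 -0.0772385306242691 [[0.015, 0.996, -0.092, 511.9], [-1.0, 0.013, -0.019, -35.618], [-0.018, 0.092, 0.996, 964.844], [0.0, 0.0, 0.0, 1.0]]
case [(0.91, [545.0, -2.0, 84.0])]
cover [(0.57, [551.0, 7.0, 81.0])]
cover_tab [(0.65, [552.0, 7.0, 89.0])]
release_stud []
sample_cup [(0.55, [552.0, 173.0, 46.0])]
dropper [(0.62, [610.0, -166.0, 63.0])]
reader [(0.86, [680.0, 2.0, 18.0]), (0.38, [551.0, 11.0, 82.0])]
cover_hinge [(0.68, [545.0, -4.0, 82.0])]
```

View pics/scene0.png

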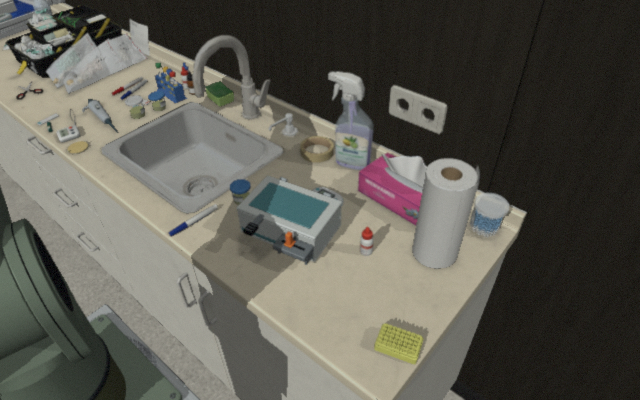

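View pics/top0.png

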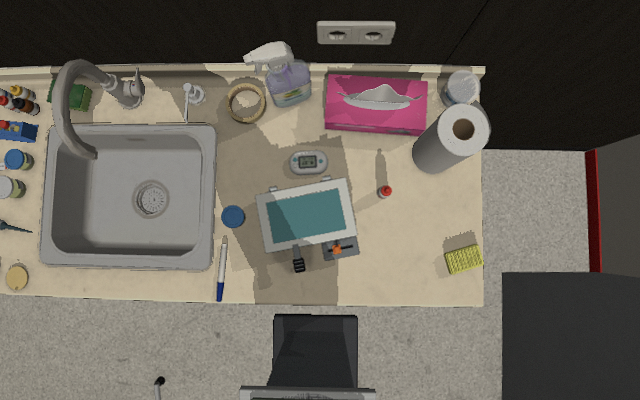

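The top view shows the case's cover around (305,215), the tab at about (298,264) and the stud at about (337,250). In the scene view the stud is near (289,240) and the tab near (250,229). I'll zoom in for the exact pose.

```bash
python3 - <<'E'
import cv2
a=cv2.imread("pics/top0.png")[165:290,235:405];cv2.imwrite("pics/topz.png",cv2.resize(a,None,fx=4.5,fy=4.5,interpolation=cv2.INTER_CUBIC))
a=cv2.imread("pics/scene0.png")[165:275,220:385];cv2.imwrite("pics/scz.png",cv2.resize(a,None,fx=4.8,fy=4.8,interpolation=cv2.INTER_CUBIC))
E
```

```text
(no output)
```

View pics/topz.png

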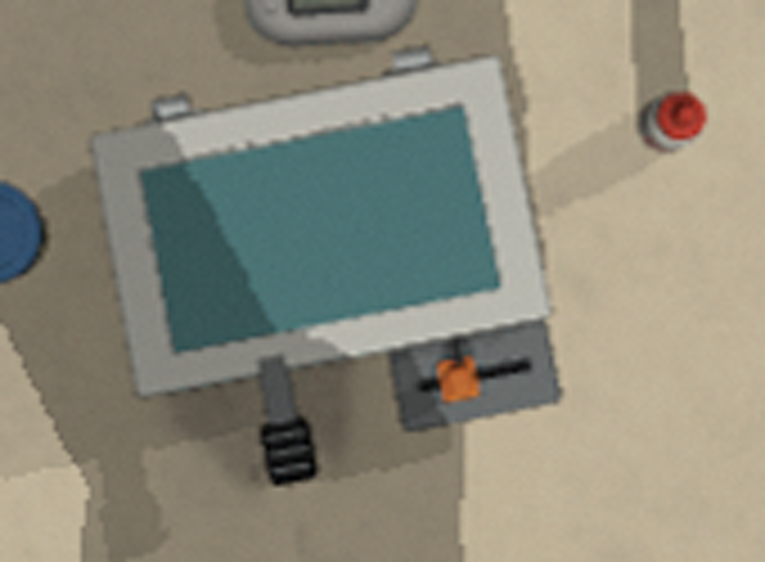

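View pics/scz.png

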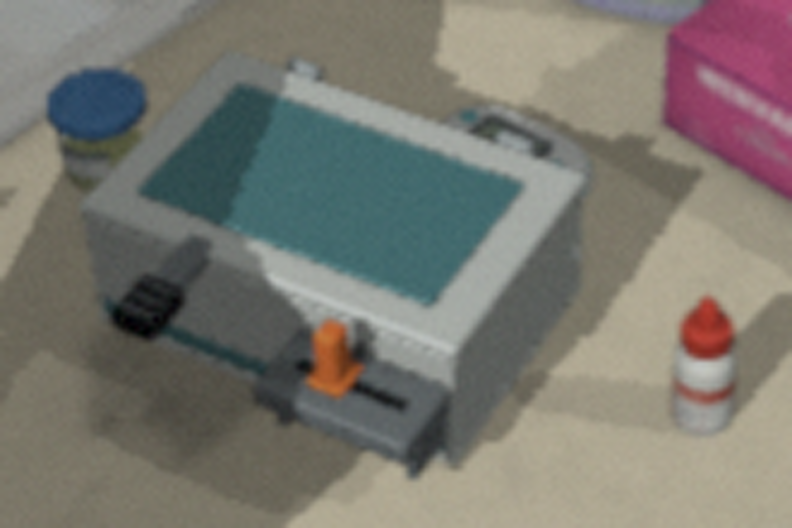

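```bash
cat >h.py <<'E'
from workcell import *
import cv2,numpy as np
from scipy.optimize import least_squares
from scipy.spatial.transform import Rotation as R
def proj(g,P):
    T=np.linalg.inv(g["cam_to_world"]);p=P@T[:3,:3].T+T[:3,3]
    a=p[:,0]/-p[:,2];b=-p[:,1]/-p[:,2];f=1+g["k1"]*(a*a+b*b)
    return np.c_[g["fx"]*a*f+g["cx"],g["fy"]*b*f+g["cy"]]
E
python3 - <<'E'
from h import *
M=np.array([[-65,100,86],[-65,-100,86],[65,-100,86],[65,100,86],[-103,35,85],[-86,-50,92.]])
t=np.array([[140,395],[549,318],[497,60],[95,135],[290,451],[459,379]])/4.5+[235,165]
s=np.array([[85,207],[457,352],[585,180],[230,55],[152,298],[333,326]])/4.8+[220,165]
gt,gs=grab_frame("top"),grab_frame("scene")
def W(p): 
    c,n=np.cos(p[2]),np.sin(p[2]);return np.c_[p[0]+c*M[:,0]-n*M[:,1],p[1]+n*M[:,0]+c*M[:,1],M[:,2]]
def res(p,w): 
    r=[]
    if 't' in w:r.append(proj(gt,W(p))-t)
    if 's' in w:r.append(proj(gs,W(p))-s)
    return np.concatenate(r).ravel()
for w in('t','s','ts'):
    o=least_squares(res,[545,0,-.2],args=(w,),loss='soft_l1');print(w,o.x,np.round(o.fun.reshape(-1,2),1).tolist())
    print(np.round(W(o.x)[4:],1).tolist())
E
```

```text
t [5.53221751e+02 6.23048665e+00 2.06551342e-01] [[0.1, 0.7], [0.7, 0.1], [0.4, -1.6], [-0.6, -0.7], [-0.2, 0.1], [-0.2, 0.8]]
[[445.2, 19.4, 85.0], [479.3, -60.3, 92.0]]
s [5.51035474e+02 2.04299231e+00 2.17037638e-01] [[-0.8, -0.3], [0.0, -0.2], [0.9, -1.9], [0.4, -1.5], [-0.3, 1.5], [-0.1, 1.7]]
[[442.9, 14.0, 85.0], [477.8, -65.3, 92.0]]
ts [5.53137679e+02 5.18256129e+00 2.10867602e-01] [[0.7, 0.9], [1.3, -0.1], [0.7, -1.7], [-0.3, -0.4], [0.5, 0.1], [0.4, 0.7], [-1.1, -1.6], [-0.7, -1.3], [0.4, -2.7], [0.4, -2.5], [-0.8, 0.2], [-0.8, 0.5]]
[[445.1, 17.8, 85.0], [479.5, -61.7, 92.0]]
```

```bash
cat >>h.py <<'E'
C=np.array([552.5,5.0]);YAW=0.209
def c2w(x,y,z):
    c,n=np.cos(YAW),np.sin(YAW);return np.array([C[0]+c*x-n*y,C[1]+n*x+c*y,z])
def w2c(p):
    c,n=np.cos(YAW),np.sin(YAW);d=p[:2]-C;return np.array([c*d[0]+n*d[1],-n*d[0]+c*d[1],p[2]])
def Rt(sgn=1):
    z=sgn*np.array([-np.sin(YAW),np.cos(YAW),0]);y=np.array([0,0,-1.]);return np.c_[np.cross(y,z),y,z]
def st():
    s=read_state();return s,np.array(s["eef_pos"]),R.from_rotvec(s["eef_rot"]).as_matrix()
E
python3 - <<'E'
from h import *
s,p,A=st();print(np.round(A,3));
for g in(1,-1):
    print(Rt(g).round(3).tolist(),np.degrees(R.from_matrix(A.T@Rt(g)).as_rotvec()).round(1))
for t in ([360,330,240],c2w(-103,35,180)): print(np.round(t),np.round(A.T@(t-p)/40,2))
E
```

```text
[[ 0.958 -0.     0.287]
 [-0.287 -0.     0.958]
 [ 0.    -1.    -0.   ]]
[[0.978, 0.0, -0.207], [0.207, 0.0, 0.978], [0.0, -1.0, 0.0]] [  0.  -28.6  -0. ]
[[-0.978, 0.0, 0.207], [-0.207, 0.0, -0.978], [-0.0, -1.0, -0.0]] [  0.  151.4   0. ]
[360 330 240] [ 6.26  0.21 -3.89]
[444.  18. 180.] [ 10.52   1.71 -10.76]
```

>>> send_rows:
  steps: [0.8,0,-0.5,0,-0.4,0,60,0.8,0,-0.5,0,-0.4,0,60,0.8,0,-0.5,0,-0.4,0,60,0.8,0,-0.5,0,-0.4,0,60,0.8,0,-0.5,0,-0.4,0,60,0.8,0,-0.5,0,-0.4,0,60,0.8,0,-0.5,0,-0.4,0,60]

```text
time_s: 1.88
eef_pos: [375.7, 393.9, 248.4]
eef_rot: [-1.565, -0.157, 0.157]
contact_force: [-0.5, 0.9, -0.8]
opening: 59.5
```

```bash
cat >tgt.py <<'E'
from h import *
import sys
t=c2w(*map(float,sys.argv[1:4]))
s,p,A=st();print(round(s["time_s"],2),p.round(1),"case",w2c(p).round(1),"F",np.round(s["contact_force"],1),"op",round(s["opening"],1))
print("j",np.round(s["joint_positions"],2))
print("move",np.round(A.T@(t-p)/40,3),"turn",np.degrees(R.from_matrix(A.T@Rt(1)).as_rotvec()).round(2)/10)
E
python3 tgt.py -103 35 150
```

```text
1.88 [375.7 393.9 248.4] case [-92.2 417.1 248.4] F [-0.5  0.9 -0.8] op 59.5
j [-0.75  0.66 -0.22  1.59  0.17  0.9   0.74]
move [-0.185  2.46  -9.555] turn [-0.    -0.051  0.001]
```

>>> send_rows:
  steps: [0,0,-0.9,0,-0.05,0,60,0,0,-0.9,0,0,0,60,0,0.1,-0.9,0,0,0,60,0,0.2,-0.9,0,0,0,55,0,0.3,-0.9,0,0,0,55,0,0.3,-0.9,0,0,0,55,0,0.3,-0.9,0,0,0,55,0,0.3,-0.9,0,0,0,55,0,0.3,-0.9,0,0,0,55,-0.1,0.3,-0.9,0,0,0,50,-0.1,0.3,-0.5,0,0,0,50,0,0,0,0,0,0,50,0,0,0,0,0,0,50]

```text
time_s: 3.5
eef_pos: [444.7, 21.9, 152.7]
eef_rot: [-1.564, -0.163, 0.162]
contact_force: [-0.3, 0.8, 0.2]
opening: 50.0
```

```bash
python3 tgt.py -103 35 77; python3 - <<'E'
from h import *
for n in("scene","top"):
    g=grab_frame(n);f=g["frame"][:,:,::-1]
    a=f[130:290,200:400] if n=="top" else f[150:280,190:350]
    cv2.imwrite(f"pics/{n}1.png",cv2.resize(a,None,fx=3.5,fy=3.5,interpolation=cv2.INTER_CUBIC))
E
```

```text
3.5 [444.7  21.9 152.7] case [-102.    38.9  152.7] F [-0.3  0.8  0.2] op 50.0
j [ 0.01  0.7  -0.22  2.05  0.35  0.42  1.29]
move [-0.027  1.891 -0.098] turn [-0.002 -0.009  0.003]
```

View pics/scene1.png

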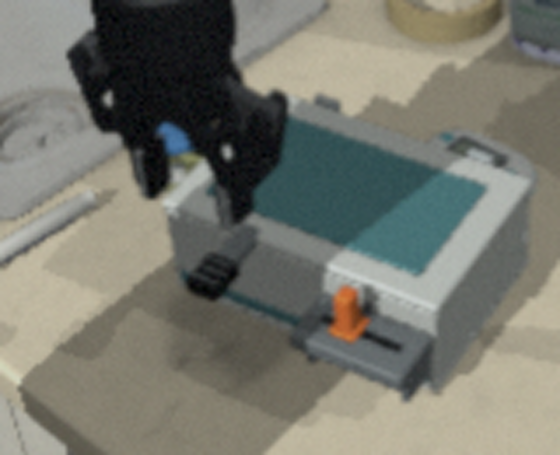

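View pics/top1.png

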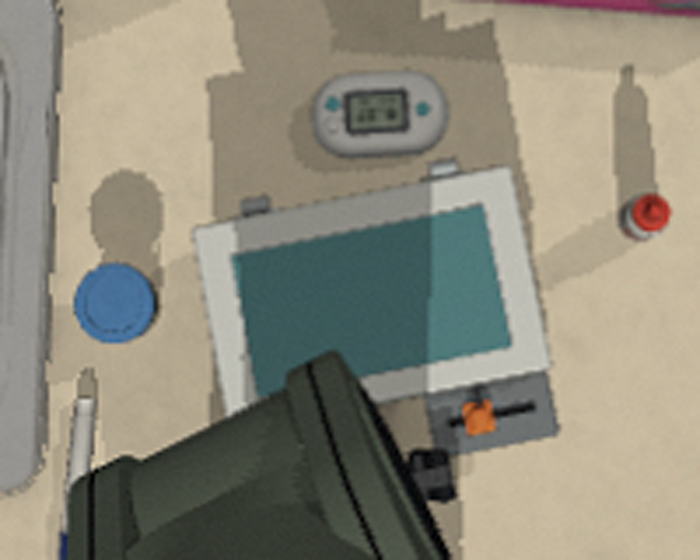

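The fingers straddle the space above the tab (scene crop, tips near (150,190) and (235,220), tab at (212,275)). I'll descend and pinch.

>>> send_rows:
  steps: [0,0.4,-0.1,0,0,0,50,0,0.5,0,0,0,0,50,0,0.5,0,0,0,0,50,0,0.4,0,0,0,0,50,0,0.1,0,0,0,0,50,0,0,0,0,0,0,50]

```text
time_s: 4.35
eef_pos: [445.4, 17.4, 76.7]
eef_rot: [-1.565, -0.163, 0.163]
contact_force: [-0.2, -0.0, -0.3]
opening: 49.9
```

```bash
python3 tgt.py -103 35 77; python3 - <<'E'
from h import *
for n in("scene",):
    g=grab_frame(n);f=g["frame"][:,:,::-1]
    a=f[150:280,190:350]
    cv2.imwrite(f"pics/{n}2.png",cv2.resize(a,None,fx=4.5,fy=4.5,interpolation=cv2.INTER_CUBIC))
E
```

```text
4.35 [445.4  17.4  76.7] case [-102.2   34.4   76.7] F [-0.2 -0.  -0.3] op 49.9
j [-0.05  0.86 -0.11  2.11  0.41  0.2   1.25]
move [-0.021 -0.009  0.016] turn [ 0.001 -0.01   0.001]
```

View pics/scene2.png

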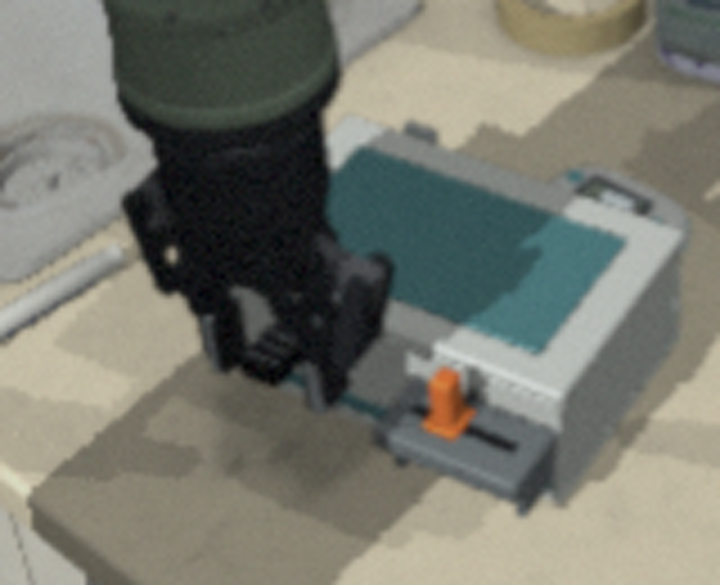

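The tab, at about (265,355) in the crop, sits between the fingers. I'll close on it now.

>>> send_rows:
  steps: [0,0,0,0,0,0,0,0,0,0,0,0,0,0,0,0,0,0,0,0,0,0,0,0,0,0,0,0,0,0,0,0,0,0,0]

```text
time_s: 5.03
eef_pos: [445.2, 18.5, 76.9]
eef_rot: [-1.563, -0.164, 0.163]
contact_force: [-5.3, 12.0, 13.0]
opening: 22.8
```

>>> send_rows:
  steps: [0,-0.05,0,0,0,0,0,0,-0.05,0,0,0,0,0,0,-0.05,0,0,0,0,0,0,0,0,0,0,0,0]

```text
time_s: 5.52
eef_pos: [445.3, 18.5, 82.3]
eef_rot: [-1.563, -0.164, 0.163]
contact_force: [-0.2, 11.3, -10.2]
opening: 23.1
```

>>> send_rows:
  steps: [0,-0.05,0,0,0,0,0,0,0,0,0,0,0,0]

```text
time_s: 5.78
eef_pos: [445.3, 18.5, 83.9]
eef_rot: [-1.562, -0.164, 0.164]
contact_force: [2.2, 12.1, -24.4]
opening: 22.9
```

>>> send_rows:
  steps: [0,-0.05,0,0,0,0,0,0,0,0,0,0,0,0]

```text
time_s: 6.02
eef_pos: [445.3, 18.6, 86.3]
eef_rot: [-1.563, -0.164, 0.163]
contact_force: [-0.3, 12.1, -3.8]
opening: 22.8
```

The force climbed and then dropped, so either the fingers slipped on the tab or the cover came free. I'll look.

```bash
python3 - <<'E'
from h import *
for n in("scene",):
    g=grab_frame(n);f=g["frame"][:,:,::-1]
    a=f[150:280,190:350]
    cv2.imwrite(f"pics/{n}3.png",cv2.resize(a,None,fx=4.5,fy=4.5,interpolation=cv2.INTER_CUBIC))
s=read_state();print(s["contact_force"],s["wrist_torque"])
E
```

```text
[-0.49370751 11.57851725 -3.52948815] [2.09970235 0.57234388 0.02269848]
```

View pics/scene3.png

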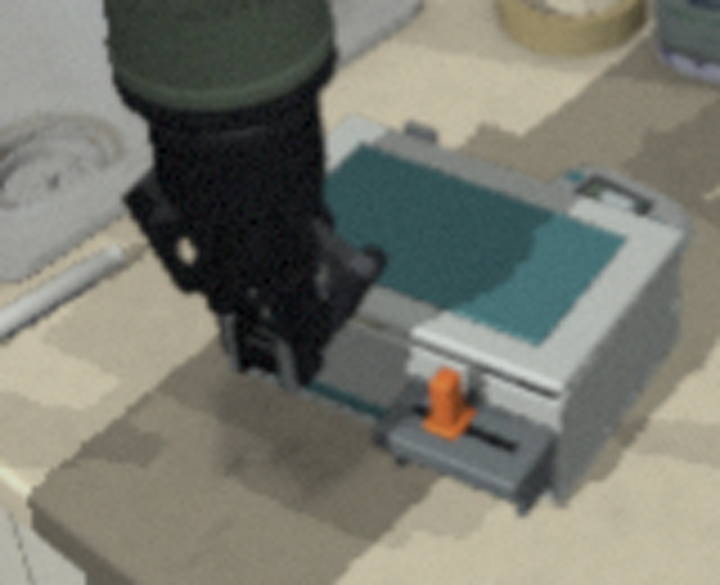

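>>> send_rows:
  steps: [0,-0.05,0,0,0,0,0,0,-0.05,0,0,0,0,0,0,0,0,0,0,0,0]

```text
time_s: 6.45
eef_pos: [445.6, 18.6, 90.6]
eef_rot: [-1.563, -0.165, 0.163]
contact_force: [0.3, 12.3, -4.4]
opening: 22.8
```

```bash
python3 - <<'E'
from h import *
for n in("scene",):
    g=grab_frame(n);f=g["frame"][:,:,::-1]
    a=f[150:280,190:350]
    cv2.imwrite(f"pics/{n}4.png",cv2.resize(a,None,fx=4.5,fy=4.5,interpolation=cv2.INTER_CUBIC))
E
```

```text
(no output)
```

View pics/scene4.png

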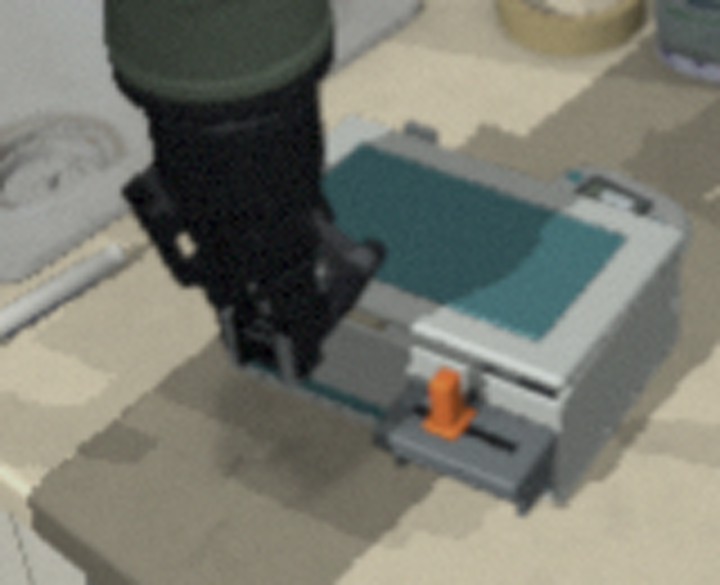

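```bash
python3 - <<'E'
from h import *
ims=[cv2.imread(f"pics/scene{i}.png")[280:460,380:640] for i in(2,3,4)]
cv2.imwrite("pics/cmp.png",cv2.resize(np.hstack(ims),None,fx=1.02,fy=2))
g=grab_frame("scene")
M=np.array([[-65,-100,86.],[-65,-40,86]])
def pr(th):
    d=M-[65,0,79];c,n=np.cos(th),np.sin(th)
    # front rises
    x=d[:,0]*c+d[:,2]*n; z=-d[:,0]*n+d[:,2]*c
    return proj(g,np.array([c2w(a+65,b,zz+79) for a,b,zz in zip(x,M[:,1],z)]))
for th in(0,.025,.05,.08):print(th,((pr(th)-[190,150])*4.5).round(0).tolist())
E
```

```text
0 [[559.0, 393.0], [449.0, 349.0]]
0.025 [[559.0, 388.0], [448.0, 344.0]]
0.05 [[559.0, 382.0], [448.0, 339.0]]
0.08 [[560.0, 376.0], [448.0, 332.0]]
```

View pics/cmp.png

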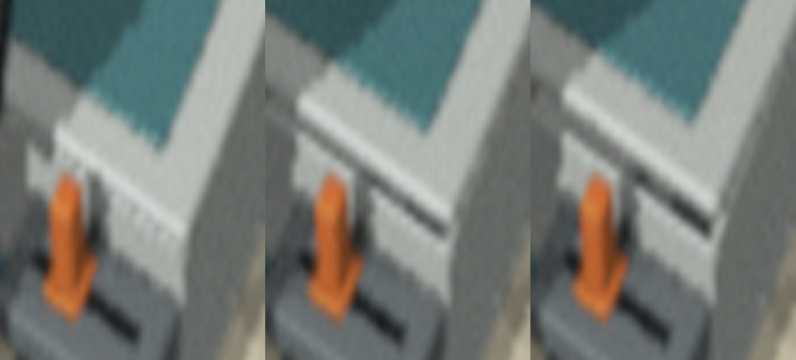

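The gap under the cover's front edge keeps growing as the gripper rises: its corner moved up about 8 px, then about 15 px. That puts the cover at roughly 0.065 rad with the slide still at home, so it isn't caught. I'll keep going up along the arc.

>>> send_rows:
  steps: [0.03,-0.29,0,0,0,0,0,0.05,-0.29,0,0,0,0,0,0.07,-0.28,0,0,0,0,0,0,0,0,0,0,0,0]

```text
time_s: 7.05
eef_pos: [451.8, 19.9, 125.5]
eef_rot: [-1.562, -0.165, 0.162]
contact_force: [1.4, 12.5, -5.3]
opening: 22.8
```

```bash
python3 tgt.py -97 35 125; python3 - <<'E'
from h import *
for n in("scene",):
    g=grab_frame(n);f=g["frame"][:,:,::-1]
    a=f[150:280,190:350]
    cv2.imwrite(f"pics/{n}5.png",cv2.resize(a,None,fx=4.5,fy=4.5,interpolation=cv2.INTER_CUBIC))
E
```

```text
7.05 [451.8  19.9 125.5] case [-95.4  35.5 125.5] F [ 1.4 12.5 -5.3] op 22.8
j [-0.    0.76 -0.19  2.06  0.38  0.36  1.28]
move [-0.04   0.013 -0.013] turn [-0.011 -0.004  0.015]
```

View pics/scene5.png

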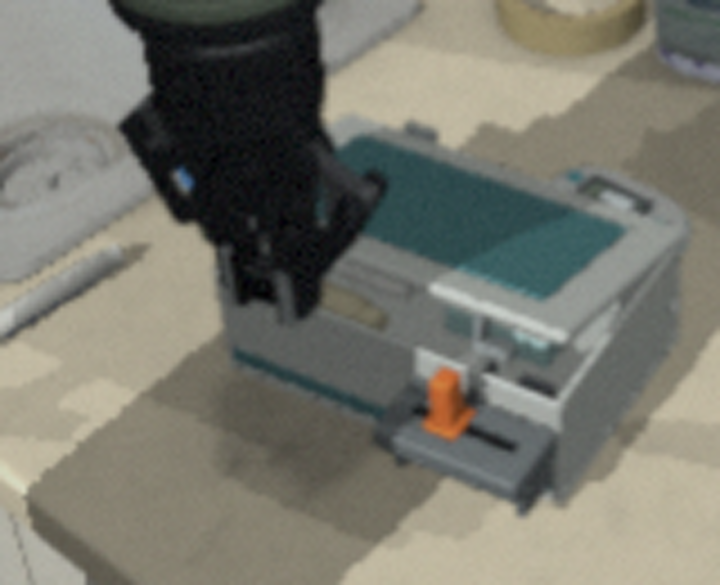

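The cover is clearly open, with the inside showing below its front edge at about (500,310), and it's free of the catch. I'll carry on up the arc.

>>> send_rows:
  steps: [0.09,-0.28,0,0,0,0,0,0.11,-0.27,0,0,0,0,0,0.13,-0.265,0,0,0,0,0,0.15,-0.255,0,0,0,0,0,0.16,-0.245,0,0,0,0,0,0.18,-0.23,0,0,0,0,0,0.2,-0.22,0,0,0,0,0,0,0,0,0,0,0,0]

```text
time_s: 8.1
eef_pos: [491.2, 28.4, 195.8]
eef_rot: [-1.562, -0.164, 0.163]
contact_force: [-0.7, 12.2, -5.6]
opening: 23.0
```

```bash
python3 tgt.py -3 35 233; python3 - <<'E'
from h import *
for n in("scene",):
    g=grab_frame(n);f=g["frame"][:,:,::-1]
    a=f[120:280,190:350]
    cv2.imwrite(f"pics/{n}6.png",cv2.resize(a,None,fx=3.5,fy=3.5,interpolation=cv2.INTER_CUBIC))
E
```

```text
8.1 [491.2  28.4 195.8] case [-55.1  35.6 195.8] F [-0.7 12.2 -5.6] op 23.0
j [ 0.05  0.67 -0.3   1.85  0.3   0.66  1.36]
move [ 1.304 -0.93  -0.013] turn [-0.012 -0.005  0.004]
```

View pics/scene6.png

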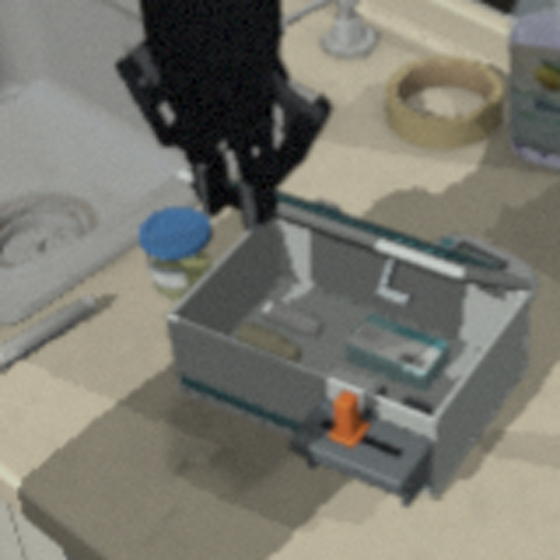

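>>> send_rows:
  steps: [0.21,-0.205,0,0,0,0,0,0.22,-0.19,0,0,0,0,0,0.24,-0.17,0,0,0,0,0,0.25,-0.155,0,0,0,0,0,0.26,-0.14,0,0,0,0,0,0.18,-0.09,0,0,0,0,0,0,0,0,0,0,0,0,0,0,0,0,0,0,0,0,0,0,0,0,0,0]

```text
time_s: 9.28
eef_pos: [543.7, 39.7, 233.2]
eef_rot: [-1.562, -0.162, 0.164]
contact_force: [-0.9, 10.8, -7.6]
opening: 22.7
```

```bash
python3 tgt.py -3 35 233; python3 - <<'E'
from h import *
_,p,_=st();c=w2c(p);print("theta",np.arctan2(c[2]-79,65-c[0]),np.hypot(c[2]-79,65-c[0]))
ims=[]
for n in("scene","top"):
    g=grab_frame(n);f=g["frame"][:,:,::-1]
    ims.append(cv2.resize(f[90:280,190:380] if n=="scene" else f[110:300,210:400],(390,390),interpolation=cv2.INTER_CUBIC))
cv2.imwrite(f"pics/b7.png",np.hstack(ims))
# cover corners at angle guess
E
```

```text
9.28 [543.7  39.7 233.2] case [ -1.5  35.7 233.2] F [-0.9 10.8 -7.6] op 22.7
j [ 0.04  0.69 -0.32  1.61  0.26  0.88  1.4 ]
move [-0.039  0.004 -0.019] turn [-0.015 -0.006 -0.005]
theta 1.1638151993743244 167.8875153032312
```

View pics/b7.png

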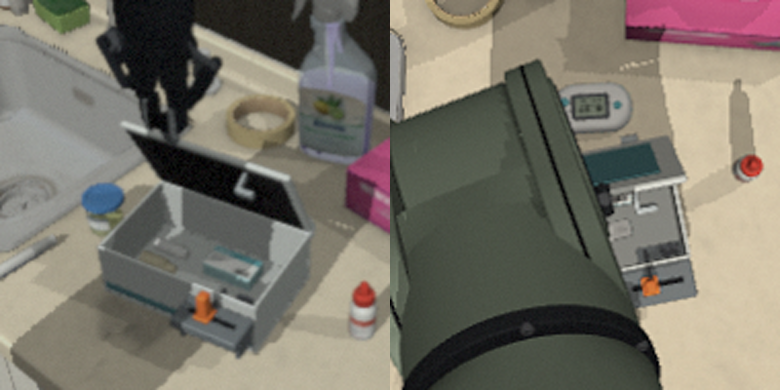

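The cover stands at about 66 degrees, held at its tab. The cup, dropper bottle and reader are unmoved, and the stud is still at its home end. I'll hand in.

```bash
python3 - <<'E'
from workcell import *
print(hand_in()); s=read_state();print(s["eef_pos"],s["opening"],s["contact_force"],s["time_s"])
E
```

```text
the job is handed in; nothing more can be done
None
the job is handed in; nothing more can be done
```

I lifted the cover by its black tab with the orange slide still at home. It wasn't caught, so I left the slide alone and raised the cover to about 66 degrees. I handed in at about 9.4 s with the tab still gripped.

**Last checks:**
- **Cover angle:** about 1.16 rad (66 degrees), worked out from the gripper position, which sat 168 mm from the hinge line as it should. The last picture agrees with this.
- **Grip:** the fingers measured 22.7 mm apart on the 24 mm tab, with about 13 N of force on the tool.
- **Cup, dropper bottle and reader:** by eye they hadn't moved in the last pictures. I didn't measure their positions.

**One ambiguous reading:** in the first 7 mm of the lift, the pull rose to about 24 N and then dropped to 4 N. On its own that could have been the fingers slipping on a caught cover. The camera showed the cover following the fingers well past the 4 mm a caught cover allows, so I took it as free. I don't know what caused the peak.

No reading was possible after hand-in, so the final second of holding isn't confirmed.

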